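# Load the jam hopper past its sprung flap

### The arm

A 7-joint arm with a two-finger parallel gripper is mounted at the origin on a cart in front of the work surface, level with it; the furniture and walls round the work are solid. World frame = base frame: x ahead of the robot, y to its left, z up, the work surface at z = 0. Lengths are in m, angles in rad, forces in N, time in s.
With the tool pointing down it reaches from about 0.4 to 0.85 m from the base axis. Payload 4.5 kg.
Tool frame: the origin (TCP) lies at the very end of the fingers, on their centre line; the grasp point (between the pads) lies 19 mm behind it; z points along the fingers, y is the line along which they close (so a half turn about z gives the same grasp; the last joint's range is limited). The gripper opens to 88 mm and grips with 3 to 60 N. Pads are 18 mm wide; open, the fingers measure 123 mm over their backs; the gripper's body (75 mm by 187 mm) begins 45 mm behind the grasp point.
Start: joints at [1.36, 0.689, -0.195, 1.565, 0.157, 0.902, -0.215], TCP at [0.152, -0.606, 0.239] pointing down, gripper open.
Joint ranges: [-3.01, 3.01], [-0.46, 2.08], [-1.47, 1.51], [0.13, 2.56], [-1, 4.14], [0.04, 2.09], [-2.66, 2.66]. Speed limits (rad/s): [2.57, 2.57, 3.14, 3.14, 3.14, 3.14, 3.14].

### API

Orientations are given as a unit quaternion [x, y, z, w].
In Python, from plant import r, eyes, nets gives the robot as it stands.
- The arm moves only by the shell command python3 -m pendant 'ROWS' [FORCE]. ROWS is JSON, a list of rows, each an object of numbers: "claw": the opening, from 0 (shut) to 1 (fully open); "dx", "dy", "dz": the shift along the world's x, y, z in mm; "twist": the turn about the world's z in rad. In form: [{"claw": .., "dx": .., "dy": .., "dz": .., "twist": ..}, ...]. A call has 1 to 8 rows; each row is the pose to reach, as a shift and turn from the pose commanded when the call began; what a row does not reach only later rows make up. A row lasts 1/10 s, in which the tool goes at most 50 mm and 8.59 degrees, less where a joint would pass 70% of its speed; a pose out of reach is approached as far as the arm can. A call with a gripper value outside its range is refused whole. The fingers move at their own pace and stop on an object; FORCE is the grip in N (left out, the last holds). Time passes only in rows, so rows that repeat a pose let the fingers close. It gives the time, the measured TCP pose, the force, the opening and the grip force at its end, in the units of the state.
- r.get_state(): the state, without advancing time (a new reading comes with each control period).
- eyes.snapshot(name): name is "scene" or "top" or "wrist"; returns (picture, depth): 400x640x3 uint8, blue, green, red; 400x640 float32, m along the optical axis (not along the pixel's ray), 0 where there is no reading.
- eyes.camera_info(name): a dict with "K" (3x3 intrinsics, pixels), "world_to_cam" (4x4, takes a point from world to camera coordinates); the wrist camera has in their place "T_tool_cam" (4x4, takes a point from camera to tool coordinates, whose origin is the TCP and whose axes are the flange's). Camera axes: x right, y down, z forward; pixel columns grow to the right and rows downward; lengths in m; the calibration is good to about 2 mm. A picture is of the moment at which its call begins: read the wrist's pose just before it. camera_info takes no time and is no camera call.
- r.finish_job(): hands the job in; it is judged then, once.
Trained networks look in the newest picture that a camera, given by its name, has taken for a name from the list of things; names that differ only in an ending like _2 or _b are one class to them, and where a whole thing is asked for, a point or a joint stands for the part that bears it (a point fixed in the world has none). Each returns a list of dicts, best first, with "confidence" (0 to 1); they miss things now and then, are a little off and sometimes report something else, mostly with a low value. They report only what shows in the picture. A call takes as long as a camera call. They do not tell look-alikes from the thing itself.
- nets.spot_in(camera, query): "box" ([left, top, width, height] as shares, 0 to 1, of the picture: columns of its width, rows of its height, round what is visible of it).
- nets.place_of(camera, query): "position" ([column, row] as shares, 0 to 1, of the picture: columns of its width, rows of its height: a listed point, or the origin of a listed thing).
The state is a dict: "clock": time; "q": joint angles; "qd": joint speeds; "joint_torque": joint torques, N m; "tool_pos": TCP position; "eef_rot": TCP orientation; "contact_force": force on the tool from outside, world axes, zero at the start; "moment": the same for the moment, N m; "opening": opening from 0.0 (shut) to 1.0 (fully open); "finger_force": force on a finger pad.
Only numpy, scipy, OpenCV 4.12 (cv2) and the standard library are available. Lean on these libraries where they do the work, as an engineer would, in place of code of your own. Each camera call takes 0.05 s, during which the arm holds its last target. There are 200 camera calls.

### The job

Load the two jam tubs that lie loose on the left of the table into the metal jam hopper: push its sprung flap inwards, hold it open while you let each tub go past it, then come out so that the flap springs shut with both tubs lying inside. Leave everything else on the table where it is.

Things in the scene. Friction and masses are not known exactly. Their poses are not given: they have to be found in the camera images.
- tub_a_center (a point): centre of one (half-way up, 8 mm over its underside) of two sealed jam portion tubs lying loose on the left of the table, lid up. Body 34 mm wide (its own x) and 42 mm long (its own y), 16 mm high; the lid and its tear tab make it 37 x 50 mm. z is up, about 22 g. Pinch it from above across its 34 mm width.
- tub_b_center (a point): centre of the other (half-way up, 8 mm over its underside) of two sealed jam portion tubs lying loose on the left of the table, lid up. Body 34 mm wide (its own x) and 42 mm long (its own y), 16 mm high; the lid and its tear tab make it 37 x 50 mm. z is up, about 22 g. Pinch it from above across its 34 mm width.
- hopper: fixed metal box with a clear front window, 112 mm deep (x), 168 mm wide (y), 165 mm high at the back; origin: centre of its underside. x points from its front (robot side) to its back, y to its left, z up. Walls 4 mm. Its roof slopes up to the back by 20 degrees and is one open loading mouth, shut by the flap; behind the hinge the top is level. Inside it is empty.
- mouth (a point): centre of the loading mouth = middle of the shut flap, 150 mm over the table, on the hopper's mid-plane; axes as hopper. The mouth reaches 41 mm to the front wall and 41 mm to the hinge line (x), 80 mm to each side wall (y). The front lip is 15 mm lower than this point, the hinge line 15 mm higher; the side walls follow that slope. All rims are rolled, 3 mm proud.
- flap (a joint): flap angle, rad: 0 shut, growing as it swings down into the box about the hinge along the mouth's upper, back edge; stop 1.15. Dark plate, 83 mm from hinge to free (front) edge, 154 mm wide. Spring: 0.10 N m at 0, 0.27 at 0.95, far more than a tub's weight, so a tub let go is lifted or jams at the free edge unless the fingers press the flap down; held past about 0.8, it slides off into the box.
- floor (a point): centre of the hopper's inside floor, 8 mm over the table, straight above the origin of hopper; same axes. The room inside is 104 mm (x) by 160 mm (y).
- salt_center (a point): centre of a standing glass salt shaker with a metal cap, 44 mm across and 90 mm high: a bystander beside the hopper
- mug_center (a point): centre of a standing white mug, 90 mm across (130 mm with the handle) and 96 mm high: a bystander before the steel warmer
- spoon_center (a point): centre of a teaspoon lying between the tubs, 130 x 27 x 11 mm, along its own x: a bystander
Things that resemble listed ones, but are neither listed nor needed, are in the scene too. What is shaped like the part that bears tub_a_center but black or turquoise is not meant.

How it is judged:
By the outcome, as a careful person would: the job done as asked, in the order asked, and still so for the second after the job is handed in, with the robot touching nothing.
It also fails if it takes over 72 s, if anything falls off the work surface, if the arm or the gripper's body presses on something with over 40 N, if the wrist force passes 120 N, or if a joint passes its speed limit or range.

## Working session

There is one attempt and no reset: what is moved stays moved. The work goes in short steps, Python scripts to look and compute and a shell command to move; the robot and the scene stay as the last step left them, time stands still between calls to the robot, and variables do not carry over. Pictures are saved under pics/ and viewed, at most 12 in all, crops included, and the job is handed in when it is done.

```bash
ls; mkdir -p pics; cat > h.py <<'E'
import numpy as np, cv2
from plant import r, eyes, nets
from scipy.spatial.transform import Rotation as R
def cam(n):
    i=eyes.camera_info(n); K=np.array(i["K"])
    if "world_to_cam" in i: T=np.linalg.inv(np.array(i["world_to_cam"]))
    else:
        s=r.get_state(); W=np.eye(4); W[:3,:3]=R.from_quat(s["eef_rot"]).as_matrix(); W[:3,3]=s["tool_pos"]
        T=W@np.array(i["T_tool_cam"])
    return K,T
def ray(K,T,u,v): return T[:3,3],T[:3,:3]@np.linalg.inv(K)@np.array([u,v,1.])
def atz(K,T,u,v,z):
    o,d=ray(K,T,u,v); return o+d*(z-o[2])/d[2]
def atd(K,T,u,v,dep):
    o,d=ray(K,T,u,v); return o+d*dep
E
python3 - <<'E'
from h import *
for n in("scene","top"):
    K,T=cam(n); p,d=eyes.snapshot(n); cv2.imwrite(f"pics/{n}0.png",p); np.save(f"{n}0.npy",d)
    print(n,T[:3,3].round(3),T[:3,2].round(2))
    for q in("tub_a_center","mouth","floor","salt_center","mug_center","spoon_center","hopper"):
        for x in nets.place_of(n,q):
            u,v=x["position"][0]*640,x["position"][1]*400
            dd=d[min(int(v),399),min(int(u),639)]
            print(q,round(x["confidence"],2),int(u),int(v),atd(K,T,u,v,dd).round(3))
print(r.get_state())
E
```

```text
pics
scene [0.026 0.789 1.002] [ 0.38 -0.65 -0.66]
tub_a_center 0.81 303 335 [0.385 0.268 0.021]
tub_a_center 0.67 268 332 [0.463 0.302 0.016]
tub_a_center 0.65 311 285 [0.449 0.128 0.017]
tub_a_center 0.58 216 287 [0.661 0.26  0.014]
mouth 0.75 379 142 [ 0.508 -0.379  0.151]
salt_center 0.52 378 214 [ 0.403 -0.171  0.056]
mug_center 0.89 357 234 [ 0.424 -0.084  0.035]
mug_center 0.16 279 297 [0.501 0.2   0.014]
spoon_center 0.79 278 298 [0.501 0.205 0.014]
hopper 0.6 374 177 [ 0.48  -0.299  0.076]
top [ 0.466 -0.074  1.509] [ 0.04  0.01 -1.  ]
tub_a_center 0.74 217 227 [0.404 0.252 0.02 ]
tub_a_center 0.57 218 143 [0.67  0.254 0.019]
tub_a_center 0.5 201 204 [0.478 0.302 0.016]
tub_a_center 0.47 255 212 [0.453 0.133 0.012]
floor 0.16 417 195 [ 0.511 -0.349  0.155]
salt_center 0.52 356 223 [ 0.426 -0.18   0.09 ]
mug_center 0.73 208 170 [0.584 0.283 0.019]
mug_center 0.62 318 222 [ 0.427 -0.065  0.012]
spoon_center 0.72 236 195 [0.508 0.197 0.002]
hopper 0.86 419 194 [ 0.516 -0.354  0.154]
{'clock': 0.8, 'q': array([ 1.35980839,  0.68908661, -0.19460304,  1.56527983,  0.15725641,
        0.90247383, -0.21513844]), 'qd': array([-1.42431809e-03,  3.05495670e-03,  1.86593905e-04, -4.27681628e-04,
        5.08359721e-04,  9.53199453e-04,  3.25388053e-05]), 'joint_torque': array([-1.07218773e-03, -5.27447319e+01, -1.26740992e+00, -1.53740895e+01,
       -5.18650899e-02, -8.95439480e-04,  5.19548701e-05]), 'tool_pos': array([ 0.15151834, -0.60639795,  0.23875654]), 'eef_rot': array([9.92521840e-01, 1.22067165e-01, 3.47762628e-05, 5.98178712e-05]), 'contact_force': array([-0.10955829, -0.15664081, -0.12038859]), 'moment': array([-0.00792709, -0.0235842 ,  0.00034283]), 'finger_force': 0.0, 'opening': 1.000444948884211}
```

```bash
python3 - <<'E'
import cv2
a=cv2.imread("pics/scene0.png"); b=cv2.imread("pics/top0.png")
cv2.imwrite("pics/s1.png",cv2.resize(a[90:390,150:550],None,fx=2,fy=2,interpolation=cv2.INTER_CUBIC))
cv2.imwrite("pics/t1.png",cv2.resize(b[110:270,160:480],None,fx=2.5,fy=2.5,interpolation=cv2.INTER_CUBIC))
E
```

```text
(no output)
```

View pics/s1.png

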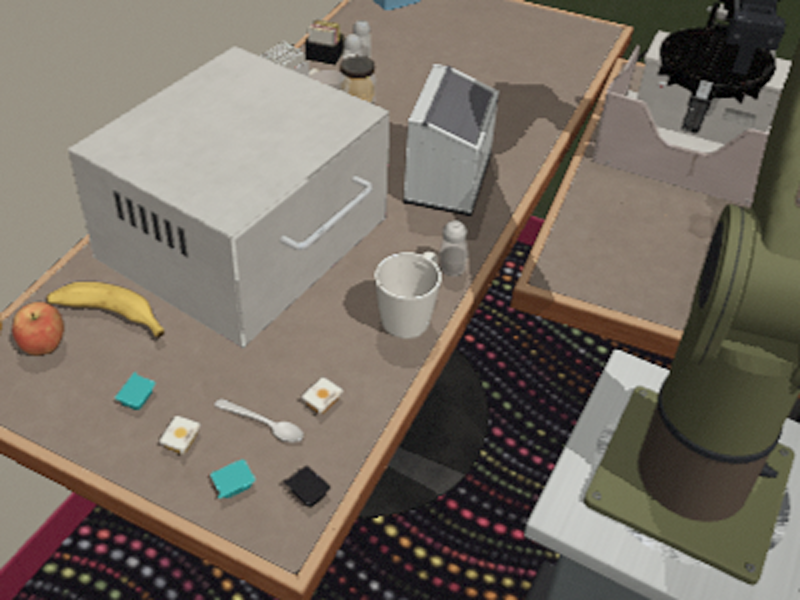

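View pics/t1.png

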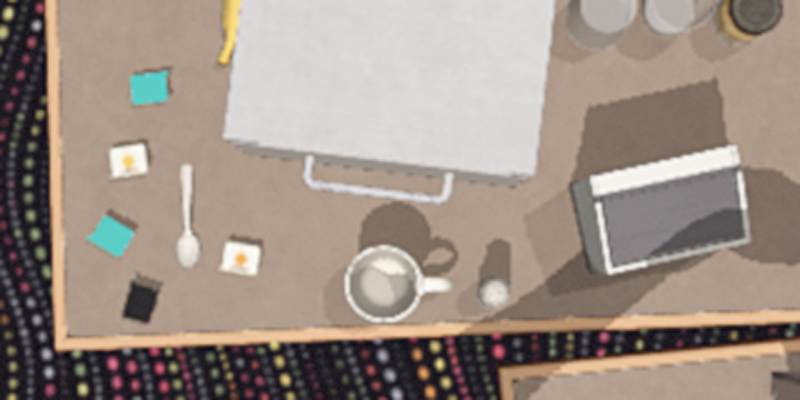

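The scene shows two white tubs with an orange dot, at (180,435) and (321,395) in the crop. The turquoise and black ones are decoys. The hopper is at the top right with its dark flap, and the mug, salt and warmer lie between it and the tubs. Next I'll measure the hopper, warmer and tubs.

```bash
python3 - <<'E'
from h import *
K,T=cam("top"); d=np.load("top0.npy"); b=cv2.imread("pics/top0.png")
v,u=np.mgrid[:400,:640]
P=((np.stack([u,v,np.ones_like(u)],-1)*d[...,None])@np.linalg.inv(K).T)@T[:3,:3].T+T[:3,3]
ok=d>0
def rect(m):
    (c,s,a)=cv2.minAreaRect((P[m][:,:2]*1000).astype(np.float32)); return np.round(c),np.round(s),round(a,1)
box=lambda u0,v0,u1,v1:(u>=u0)&(u<u1)&(v>=v0)&(v<v1)
h=box(388,160,466,225)&ok
back=h&(abs(P[...,2]-.166)<.006)&(b.min(-1)>170)
print("hopper all z>.12",rect(h&(P[...,2]>.125)&(P[...,2]<.18)))
print("back strip",rect(back),np.median(P[back][:,2]),back.sum())
fl=h&(b.max(-1)<140)&(P[...,2]>.13)
A=P[fl]; c=np.linalg.lstsq(np.c_[A[:,:2],np.ones(len(A))],A[:,2],rcond=None)[0]
print("flap",rect(fl),fl.sum(),A.mean(0).round(4),"grad",c[:2],np.hypot(*c[:2]),"yaw",np.degrees(np.arctan2(c[1],c[0])))
w=box(240,90,385,200)&(P[...,2]>.18); print("warmer",rect(w),np.percentile(P[w][:,2],[5,50,95]))
hd=box(240,165,350,195)&(P[...,2]>.05)&(P[...,2]<.18); print("handle",rect(hd),np.percentile(P[hd][:,2],[5,95]))
for n,(x0,y0,x1,y1) in dict(b=(200,162,224,186),a=(244,200,270,224)).items():
    m=box(x0,y0,x1,y1)&(b.min(-1)>150)&ok; print(n,rect(m),m.sum(),np.median(P[m],0).round(3))
for n,bx in dict(mug=(295,205,342,242),salt=(350,218,366,235)).items():
    m=box(*bx)&(P[...,2]>.05);print(n,rect(m),P[m][:,2].max())
E
```

```text
hopper all z>.12 (array([ 518., -378.]), array([113., 171.]), 13.5)
back strip (array([ 545., -372.]), array([ 62., 172.]), 15.9) 0.16535598450664124 495
flap (array([ 515., -376.]), array([105., 171.]), 9.5) 1525 [ 0.5114 -0.3784  0.1508] grad [0.34532745 0.06983264] 0.35231753402471355 yaw 11.432267995036625
warmer (array([642., -51.]), array([343., 345.]), 84.3) [0.22124803 0.22594167 0.23036659]
handle (array([553., -13.]), array([284.,  46.]), 81.0) [0.06406569 0.17054815]
b (array([574., 280.]), array([38., 49.]), 9.6) 180 [0.573 0.278 0.016]
a (array([452., 133.]), array([48., 40.]), 81.3) 178 [0.452 0.132 0.015]
mug (array([434., -61.]), array([ 91., 118.]), 30.1) 1.509292309642043
salt (array([ 432., -134.]), array([133.,  35.]), 74.8) 1.509292309642043
```

```bash
python3 -m pendant '[{"claw":1,"dx":100,"dy":50,"dz":120},{"claw":1,"dx":190,"dy":100,"dz":160},{"claw":1,"dx":250,"dy":150,"dz":160},{"claw":1,"dx":290,"dy":200,"dz":160},{"claw":1,"dx":290,"dy":200,"dz":160},{"claw":1,"dx":290,"dy":200,"dz":160}]'
```

```text
validation failed for argument at $[0]...
```

```bash
python3 -m pendant '[{"claw":1,"dx":100,"dy":50,"dz":120,"twist":0},{"claw":1,"dx":190,"dy":100,"dz":160,"twist":0},{"claw":1,"dx":250,"dy":150,"dz":160,"twist":0.1},{"claw":1,"dx":290,"dy":200,"dz":160,"twist":0.25},{"claw":1,"dx":300,"dy":300,"dz":160,"twist":0.4},{"claw":1,"dx":300,"dy":350,"dz":160,"twist":0.55},{"claw":1,"dx":300,"dy":400,"dz":160,"twist":0.7},{"claw":1,"dx":300,"dy":450,"dz":160,"twist":0.85}]'
```

```text
clock: 1.6
tool_pos: [0.3862, -0.3429, 0.374]
eef_rot: [0.852, 0.523, 0.0, 0.001]
contact_force: [0.8, 0.1, 0.3]
opening: 0.998
finger_force: 0.0
```

```bash
python3 -m pendant '[{"claw":1,"dx":40,"dy":50,"dz":0,"twist":0.1},{"claw":1,"dx":60,"dy":100,"dz":0,"twist":0.2},{"claw":1,"dx":60,"dy":150,"dz":0,"twist":0.32},{"claw":1,"dx":60,"dy":200,"dz":0,"twist":0.32},{"claw":1,"dx":60,"dy":250,"dz":0,"twist":0.32},{"claw":1,"dx":60,"dy":300,"dz":0,"twist":0.32},{"claw":1,"dx":60,"dy":350,"dz":0,"twist":0.32},{"claw":1,"dx":60,"dy":400,"dz":0,"twist":0.32}]' && python3 -m pendant '[{"claw":1,"dx":0,"dy":50,"dz":-40,"twist":0},{"claw":1,"dx":0,"dy":80,"dz":-80,"twist":0},{"claw":1,"dx":0,"dy":80,"dz":-120,"twist":0},{"claw":1,"dx":0,"dy":80,"dz":-150,"twist":0},{"claw":1,"dx":0,"dy":80,"dz":-150,"twist":0},{"claw":1,"dx":0,"dy":80,"dz":-150,"twist":0}]'
cat > tub.py <<'E'
from h import *
import sys
K,T=cam("wrist"); p,d=eyes.snapshot("wrist"); cv2.imwrite(f"pics/{sys.argv[1]}.png",p); np.save(f"pics/{sys.argv[1]}.npy",d)
s=r.get_state(); q=s["eef_rot"]; print(s["tool_pos"].round(4),"yaw",np.degrees(2*np.arctan2(q[1],q[0])).round(1))
v,u=np.mgrid[:400,:640]
P=((np.stack([u,v,np.ones_like(u)],-1)*d[...,None])@np.linalg.inv(K).T)@T[:3,:3].T+T[:3,3]
m=((d>0)&(P[...,2]>.009)&(P[...,2]<.03)&(p.min(-1)>120)).astype(np.uint8)
n,l,st,c=cv2.connectedComponentsWithStats(m)
for i in range(1,n):
    if st[i,4]>200:
        a=cv2.minAreaRect((P[l==i][:,:2]*1000).astype(np.float32)); print(st[i],np.round(a[0],1),np.round(a[1],1),round(a[2],1),"z",np.median(P[l==i][:,2]).round(4))
E
python3 tub.py w1
```

```text
clock: 2.4
tool_pos: [0.4447, 0.041, 0.3737]
eef_rot: [0.76, 0.65, 0.0, 0.0]
contact_force: [0.6, -0.3, 0.1]
opening: 1.0
finger_force: 0.0
clock: 3.0
tool_pos: [0.4453, 0.1193, 0.224]
eef_rot: [0.76, 0.65, 0.0, 0.0]
contact_force: [-0.4, 0.6, 0.5]
opening: 1.001
finger_force: 0.0
[0.4461 0.1194 0.2248] yaw 81.0
[407   0  42  20 579] [572.7 261.1] [16.1 38.6] 82.4 z 0.016
[337  79  41  15 224] [500.7 204.3] [40.8  7.4] 2.5 z 0.0103
[ 301  138   35   46 1287] [450.5 135.2] [48.5 36.8] 80.6 z 0.0159
```

View pics/w1.png

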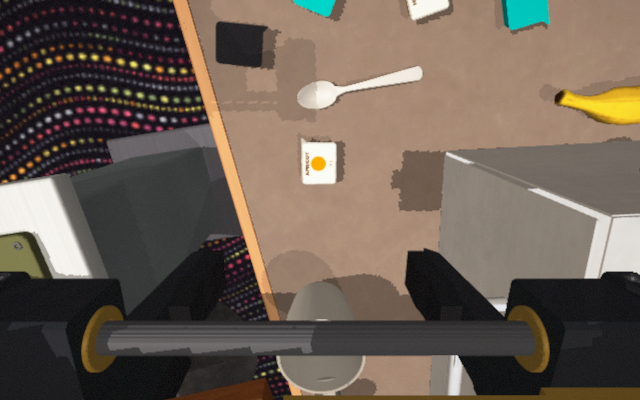

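The wrist view shows the tub at (319,162), aligned with the fingers. Its tab points towards the top (+y), and the spoon and warmer are clear. Grasping it 8 mm off centre, towards +y.

```bash
python3 -m pendant '[{"claw":0.75,"dx":5,"dy":20,"dz":-45,"twist":0},{"claw":0.75,"dx":5,"dy":20,"dz":-95,"twist":0},{"claw":0.75,"dx":5,"dy":20,"dz":-140,"twist":0},{"claw":0.75,"dx":5,"dy":20,"dz":-180,"twist":0},{"claw":0.75,"dx":5,"dy":20,"dz":-205,"twist":0},{"claw":0.75,"dx":5,"dy":20,"dz":-219,"twist":0},{"claw":0.75,"dx":5,"dy":20,"dz":-221,"twist":0},{"claw":0.75,"dx":5,"dy":20,"dz":-221,"twist":0}]' 10 && python3 -m pendant '[{"claw":0.1,"dx":0,"dy":0,"dz":0,"twist":0},{"claw":0.1,"dx":0,"dy":0,"dz":0,"twist":0},{"claw":0.1,"dx":0,"dy":0,"dz":0,"twist":0},{"claw":0.1,"dx":0,"dy":0,"dz":0,"twist":0},{"claw":0.1,"dx":0,"dy":0,"dz":0,"twist":0},{"claw":0.1,"dx":0,"dy":0,"dz":20,"twist":0},{"claw":0.1,"dx":0,"dy":0,"dz":60,"twist":0},{"claw":0.1,"dx":0,"dy":0,"dz":110,"twist":0}]' 10
```

```text
clock: 3.85
tool_pos: [0.4523, 0.1398, 0.0032]
eef_rot: [0.76, 0.65, 0.002, 0.001]
contact_force: [0.8, -0.2, 0.3]
opening: 0.749
finger_force: 0.0
clock: 4.65
tool_pos: [0.4488, 0.1386, 0.1127]
eef_rot: [0.76, 0.65, -0.002, -0.0]
contact_force: [1.9, 1.1, -0.7]
opening: 0.371
finger_force: 10.0
```

```bash
python3 -m pendant '[{"claw":0.1,"dx":0,"dy":0,"dz":50,"twist":0},{"claw":0.1,"dx":0,"dy":0,"dz":100,"twist":0},{"claw":0.1,"dx":0,"dy":-10,"dz":150,"twist":0},{"claw":0.1,"dx":0,"dy":-40,"dz":185,"twist":-0.1},{"claw":0.1,"dx":0,"dy":-80,"dz":200,"twist":-0.22},{"claw":0.1,"dx":0,"dy":-125,"dz":200,"twist":-0.36},{"claw":0.1,"dx":0,"dy":-170,"dz":200,"twist":-0.5},{"claw":0.1,"dx":0,"dy":-215,"dz":200,"twist":-0.64}]' && python3 -m pendant '[{"claw":0.1,"dx":0,"dy":-45,"dz":0,"twist":-0.13},{"claw":0.1,"dx":0,"dy":-90,"dz":0,"twist":-0.26},{"claw":0.1,"dx":10,"dy":-135,"dz":0,"twist":-0.39},{"claw":0.1,"dx":20,"dy":-180,"dz":0,"twist":-0.5},{"claw":0.1,"dx":40,"dy":-220,"dz":0,"twist":-0.57},{"claw":0.1,"dx":60,"dy":-260,"dz":0,"twist":-0.57},{"claw":0.1,"dx":60,"dy":-280,"dz":0,"twist":-0.57},{"claw":0.1,"dx":60,"dy":-280,"dz":0,"twist":-0.57}]'
cat > hop.py <<'E'
from h import *
import sys
s=r.get_state();q=s["eef_rot"]; yaw=2*np.arctan2(q[1],q[0])
M=np.array([.5114,-.378]); a=np.radians(11.6); A=np.array([[np.cos(a),np.sin(a)],[-np.sin(a),np.cos(a)]])
print("t",round(s["clock"],2),"tool",s["tool_pos"].round(4),"yaw",np.degrees(yaw).round(1),"rel mouth (mm)",(A@(s["tool_pos"][:2]-M)*1000).round(1),"F",s["contact_force"].round(1),"open",round(s["opening"],3))
for n in sys.argv[1:]:
    c,f=n.split(":"); p,d=eyes.snapshot(c); cv2.imwrite(f"pics/{f}.png",p); np.save(f"pics/{f}.npy",d)
E
python3 hop.py wrist:w2 scene:s2
```

```text
clock: 5.45
tool_pos: [0.4493, -0.0778, 0.3126]
eef_rot: [0.927, 0.375, -0.0, 0.0]
contact_force: [0.3, -0.0, -0.7]
opening: 0.376
finger_force: 10.0
clock: 6.25
tool_pos: [0.5087, -0.3595, 0.3112]
eef_rot: [0.995, 0.1, -0.001, 0.001]
contact_force: [-0.3, -0.4, 0.2]
opening: 0.374
finger_force: 10.0
t 6.25 tool [ 0.5087 -0.3595  0.3112] yaw 11.4 rel mouth (mm) [ 1.1 18.7] F [-0.3 -0.4  0.2] open 0.374
```

View pics/w2.png

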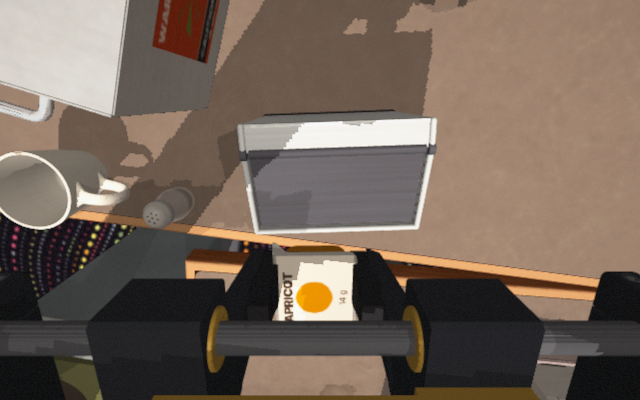

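The tub is held at (315,290), and the hopper at (240–435,110–233) is square to the tool. I'll refine the mouth position with this closer depth picture.

```bash
python3 - <<'E'
from h import *
K,T=cam("wrist"); p=cv2.imread("pics/w2.png"); d=np.load("pics/w2.npy")
v,u=np.mgrid[:400,:640]
P=((np.stack([u,v,np.ones_like(u)],-1)*d[...,None])@np.linalg.inv(K).T)@T[:3,:3].T+T[:3,3]
m=(u>225)&(u<450)&(v>100)&(v<240)&(P[...,2]>.125)&(P[...,2]<.18)&(d>0)
a=cv2.minAreaRect((P[m][:,:2]*1000).astype(np.float32));print(a)
f=(u>260)&(u<415)&(v>165)&(v<215)&(p.max(-1)<150)
A=P[f]; c=np.linalg.lstsq(np.c_[A[:,:2],np.ones(len(A))],A[:,2],rcond=None)[0]
print("slope",np.degrees(np.arctan(np.hypot(*c[:2]))),"yaw",np.degrees(np.arctan2(c[1],c[0])),c)
yaw=np.arctan2(c[1],c[0]); h=np.array([np.cos(yaw),np.sin(yaw)])
x=P[m][:,:2]@h; y=P[m][:,:2]@np.array([-h[1],h[0]])
print("x",np.percentile(x,[.3,99.7]),"y",np.percentile(y,[.3,99.7]))
xs=P[f][:,:2].mean(0); print("z at (.5114,-.378)",c@[.5114,-.378,1],"mean",A.mean(0))
E
```

```text
((517.0912475585938, -371.2994079589844), (112.99034118652344, 169.9572296142578), 13.755350112915039)
slope 38.31455367548037 yaw 13.681351817038934 [ 0.76774491  0.18689133 -0.16885811]
x [0.35933241 0.47103882] y [-0.56664125 -0.39913005]
z at (.5114,-.378) 0.15312171576635902 mean [ 0.50900907 -0.37464895  0.15191237]
```

```bash
sed -i 's/\[.5114,-.378\]/[.507,-.376]/; s/11\.6/13.6/' hop.py; python3 -m pendant '[{"claw":0.1,"dx":0,"dy":0,"dz":-50,"twist":0.038},{"claw":0.1,"dx":0,"dy":0,"dz":-100,"twist":0.038},{"claw":0.1,"dx":0,"dy":0,"dz":-130,"twist":0.038},{"claw":0.1,"dx":0,"dy":0,"dz":-150,"twist":0.038},{"claw":0.1,"dx":0,"dy":0,"dz":-165,"twist":0.038},{"claw":0.1,"dx":0,"dy":0,"dz":-175,"twist":0.038}]' 15 && python3 hop.py && python3 -m pendant '[{"claw":0.1,"dx":0,"dy":0,"dz":-8,"twist":0},{"claw":0.1,"dx":0,"dy":0,"dz":-16,"twist":0},{"claw":0.1,"dx":2,"dy":0,"dz":-24,"twist":0},{"claw":0.1,"dx":5,"dy":1,"dz":-24,"twist":0},{"claw":0.1,"dx":7,"dy":2,"dz":-24,"twist":0},{"claw":0.1,"dx":7,"dy":2,"dz":-24,"twist":0}]' && python3 hop.py scene:s3 top:t3 wrist:w3
python3 - <<'E'
import cv2,numpy as np
a=cv2.imread("pics/s3.png")[110:210,330:430]; b=cv2.imread("pics/w3.png")
a=cv2.resize(a,(400,400),interpolation=2)
cv2.imwrite("pics/c3.png",np.vstack([np.hstack([a,np.zeros((400,0,3),np.uint8)])]) if 0 else np.hstack([a,b[:, 120:520]]))
E
```

```text
clock: 6.95
tool_pos: [0.5099, -0.3533, 0.1376]
eef_rot: [0.992, 0.122, -0.0, -0.001]
contact_force: [-2.7, 0.2, 6.8]
opening: 0.37
finger_force: 15.0
t 6.95 tool [ 0.5099 -0.3533  0.1376] yaw 14.1 rel mouth (mm) [ 8.1 21.4] F [-2.7  0.2  6.8] open 0.37
clock: 7.55
tool_pos: [0.5157, -0.3533, 0.1127]
eef_rot: [0.993, 0.121, -0.002, -0.001]
contact_force: [-5.0, -0.8, -1.2]
opening: 0.369
finger_force: 15.3
t 7.55 tool [ 0.5157 -0.3533  0.1127] yaw 13.9 rel mouth (mm) [13.8 20. ] F [-5.  -0.8 -1.2] open 0.369
```

View pics/c3.png

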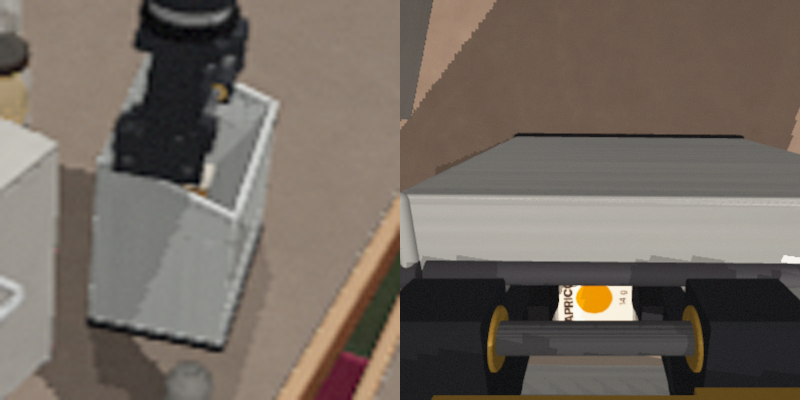

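The flap is pushed in and the tub is inside the mouth at (595,295) in the wrist view, with only small forces. Releasing it now while holding the flap down.

```bash
python3 -m pendant '[{"claw":0.5,"dx":0,"dy":0,"dz":0,"twist":0},{"claw":0.65,"dx":2,"dy":0,"dz":0,"twist":0},{"claw":0.75,"dx":4,"dy":1,"dz":-1,"twist":0},{"claw":0.75,"dx":5,"dy":1,"dz":-2,"twist":0},{"claw":0.75,"dx":5,"dy":1,"dz":-2,"twist":0},{"claw":0.75,"dx":5,"dy":1,"dz":-2,"twist":0},{"claw":0.75,"dx":5,"dy":1,"dz":-2,"twist":0},{"claw":0.75,"dx":5,"dy":1,"dz":-2,"twist":0}]' && python3 hop.py scene:s4 wrist:w4
python3 - <<'E'
import cv2,numpy as np
a=cv2.imread("pics/s4.png")[110:210,330:430]; b=cv2.imread("pics/w4.png")
cv2.imwrite("pics/c4.png",np.hstack([cv2.resize(a,(400,400),interpolation=2),b[:, 120:520]]))
E
```

```text
clock: 8.5
tool_pos: [0.5207, -0.3507, 0.1111]
eef_rot: [0.993, 0.121, -0.001, -0.002]
contact_force: [-5.9, 2.8, 1.2]
opening: 0.751
finger_force: 2.6
t 8.5 tool [ 0.5207 -0.3507  0.1111] yaw 13.9 rel mouth (mm) [19.3 21.3] F [-5.9  2.8  1.2] open 0.751
```

View pics/c4.png

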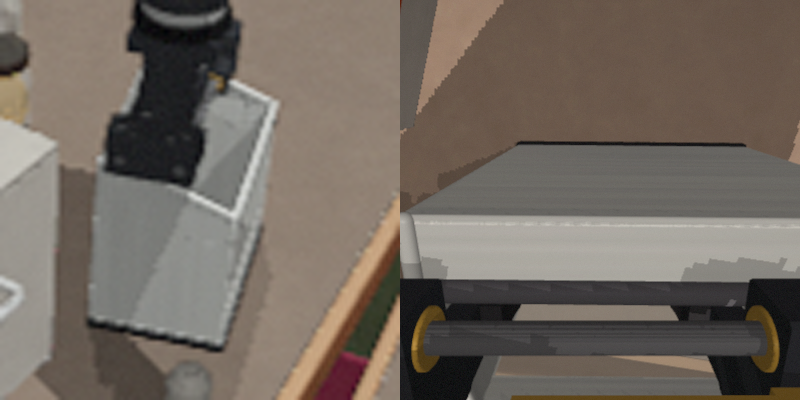

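The tub has gone from between the fingers and into the box. Withdrawing, shifting slightly away from the side wall first.

```bash
python3 -m pendant '[{"claw":0.65,"dx":0,"dy":-6,"dz":0,"twist":0},{"claw":0.65,"dx":-4,"dy":-10,"dz":15,"twist":0},{"claw":0.65,"dx":-8,"dy":-15,"dz":40,"twist":0},{"claw":0.65,"dx":-10,"dy":-15,"dz":80,"twist":0},{"claw":0.65,"dx":-10,"dy":-15,"dz":130,"twist":0},{"claw":0.65,"dx":-10,"dy":-10,"dz":180,"twist":0.0},{"claw":0.65,"dx":-10,"dy":0,"dz":220,"twist":0},{"claw":0.65,"dx":-10,"dy":0,"dz":220,"twist":0}]' && python3 hop.py wrist:w5 scene:s5
python3 - <<'E'
import cv2,numpy as np
a=cv2.imread("pics/s5.png")[110:210,330:430]; b=cv2.imread("pics/w5.png")
cv2.imwrite("pics/c5.png",np.hstack([cv2.resize(a,(400,400),interpolation=2),b[:, 120:520]]))
E
```

```text
clock: 9.4
tool_pos: [0.5178, -0.3517, 0.3398]
eef_rot: [0.992, 0.123, 0.008, 0.004]
contact_force: [0.4, -0.6, -1.1]
opening: 0.65
finger_force: 0.0
t 9.4 tool [ 0.5178 -0.3517  0.3398] yaw 14.1 rel mouth (mm) [16.2 21. ] F [ 0.4 -0.6 -1.1] open 0.65
```

View pics/c5.png

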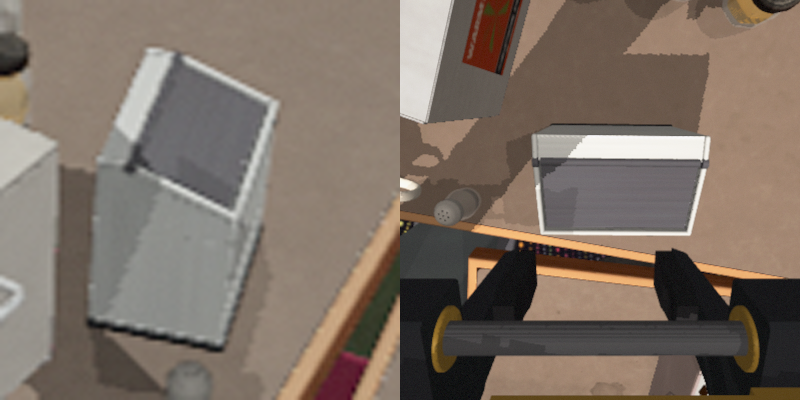

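The flap is shut again, the fingers are empty and nothing has been disturbed. On to the second tub, at high level.

```bash
python3 -m pendant '[{"claw":0.75,"dx":0,"dy":40,"dz":10,"twist":0},{"claw":0.75,"dx":-10,"dy":85,"dz":20,"twist":0.14},{"claw":0.75,"dx":-20,"dy":130,"dz":20,"twist":0.28},{"claw":0.75,"dx":-30,"dy":175,"dz":20,"twist":0.42},{"claw":0.75,"dx":-30,"dy":220,"dz":20,"twist":0.56},{"claw":0.75,"dx":-30,"dy":265,"dz":20,"twist":0.7},{"claw":0.75,"dx":-30,"dy":310,"dz":20,"twist":0.84},{"claw":0.75,"dx":-30,"dy":355,"dz":20,"twist":0.98}]' && python3 -m pendant '[{"claw":0.75,"dx":0,"dy":45,"dz":0,"twist":0.14},{"claw":0.75,"dx":10,"dy":90,"dz":0,"twist":0.28},{"claw":0.75,"dx":30,"dy":135,"dz":0,"twist":0.42},{"claw":0.75,"dx":50,"dy":180,"dz":-10,"twist":0.5},{"claw":0.75,"dx":70,"dy":225,"dz":-30,"twist":0.5},{"claw":0.75,"dx":80,"dy":255,"dz":-70,"twist":0.5},{"claw":0.75,"dx":80,"dy":260,"dz":-110,"twist":0.5},{"claw":0.75,"dx":80,"dy":260,"dz":-120,"twist":0.5}]' && python3 -m pendant '[{"claw":0.75,"dx":0,"dy":0,"dz":0,"twist":0},{"claw":0.75,"dx":0,"dy":0,"dz":0,"twist":0}]' && python3 tub.py w6
```

```text
clock: 10.3
tool_pos: [0.4816, 0.004, 0.3505]
eef_rot: [0.817, 0.576, -0.0, -0.001]
contact_force: [0.8, -0.2, -0.1]
opening: 0.754
finger_force: 0.0
clock: 11.1
tool_pos: [0.559, 0.2622, 0.2255]
eef_rot: [0.65, 0.76, -0.004, -0.002]
contact_force: [-0.6, -1.1, -0.9]
opening: 0.752
finger_force: 0.0
clock: 11.3
tool_pos: [0.5629, 0.2616, 0.2328]
eef_rot: [0.652, 0.758, 0.001, 0.0]
contact_force: [-0.2, -0.7, 0.1]
opening: 0.749
finger_force: 0.0
[0.5632 0.2619 0.2335] yaw 98.6
[ 308  137   34   45 1178] [570.6 280.5] [36.  48.6] 9.8 z 0.0159
```

View pics/w6.png

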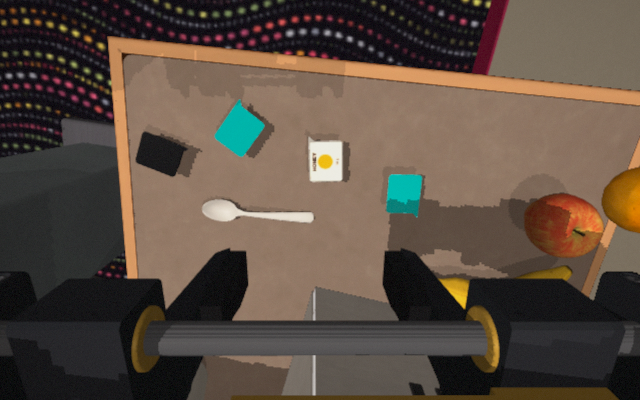

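The tub is at (325,160), aligned, with its tab up. The decoy at (405,195) and the spoon clear the fingers, so I'll open only to 0.65.

```bash
python3 -m pendant '[{"claw":0.65,"dx":7,"dy":23,"dz":-45,"twist":0.02},{"claw":0.65,"dx":7,"dy":23,"dz":-95,"twist":0.02},{"claw":0.65,"dx":7,"dy":23,"dz":-140,"twist":0.02},{"claw":0.65,"dx":7,"dy":23,"dz":-185,"twist":0.02},{"claw":0.65,"dx":7,"dy":23,"dz":-212,"twist":0.02},{"claw":0.65,"dx":7,"dy":23,"dz":-226,"twist":0.02},{"claw":0.65,"dx":7,"dy":23,"dz":-230,"twist":0.02},{"claw":0.65,"dx":7,"dy":23,"dz":-230,"twist":0.02}]' 15 && python3 -m pendant '[{"claw":0.1,"dx":0,"dy":0,"dz":0,"twist":0},{"claw":0.1,"dx":0,"dy":0,"dz":0,"twist":0},{"claw":0.1,"dx":0,"dy":0,"dz":0,"twist":0},{"claw":0.1,"dx":0,"dy":0,"dz":0,"twist":0},{"claw":0.1,"dx":0,"dy":0,"dz":0,"twist":0},{"claw":0.1,"dx":0,"dy":0,"dz":20,"twist":0},{"claw":0.1,"dx":0,"dy":0,"dz":60,"twist":0},{"claw":0.1,"dx":0,"dy":0,"dz":110,"twist":0}]' 15
```

```text
clock: 12.15
tool_pos: [0.5703, 0.2857, 0.003]
eef_rot: [0.644, 0.765, 0.001, 0.0]
contact_force: [0.1, 0.1, 0.7]
opening: 0.654
finger_force: 0.0
clock: 12.95
tool_pos: [0.5677, 0.2843, 0.1119]
eef_rot: [0.644, 0.765, -0.002, -0.001]
contact_force: [0.2, 0.0, 0.4]
opening: 0.375
finger_force: 15.0
```

```bash
python3 -m pendant '[{"claw":0.1,"dx":0,"dy":0,"dz":50,"twist":0},{"claw":0.1,"dx":0,"dy":0,"dz":100,"twist":0},{"claw":0.1,"dx":-20,"dy":-10,"dz":145,"twist":0},{"claw":0.1,"dx":-40,"dy":-30,"dz":185,"twist":-0.1},{"claw":0.1,"dx":-60,"dy":-60,"dz":220,"twist":-0.22},{"claw":0.1,"dx":-80,"dy":-100,"dz":230,"twist":-0.36},{"claw":0.1,"dx":-90,"dy":-145,"dz":230,"twist":-0.5},{"claw":0.1,"dx":-95,"dy":-190,"dz":230,"twist":-0.64}]' && python3 -m pendant '[{"claw":0.1,"dx":0,"dy":-45,"dz":0,"twist":-0.14},{"claw":0.1,"dx":0,"dy":-90,"dz":0,"twist":-0.28},{"claw":0.1,"dx":0,"dy":-135,"dz":0,"twist":-0.42},{"claw":0.1,"dx":0,"dy":-180,"dz":0,"twist":-0.56},{"claw":0.1,"dx":5,"dy":-225,"dz":0,"twist":-0.7},{"claw":0.1,"dx":10,"dy":-270,"dz":0,"twist":-0.8},{"claw":0.1,"dx":20,"dy":-315,"dz":0,"twist":-0.86},{"claw":0.1,"dx":30,"dy":-360,"dz":0,"twist":-0.86}]' && python3 hop.py
```

```text
clock: 13.75
tool_pos: [0.4723, 0.0942, 0.3431]
eef_rot: [0.853, 0.522, 0.001, 0.001]
contact_force: [1.3, -1.1, 0.1]
opening: 0.374
finger_force: 15.0
clock: 14.55
tool_pos: [0.5037, -0.2659, 0.3427]
eef_rot: [0.993, 0.121, 0.0, 0.0]
contact_force: [0.3, 1.6, -0.0]
opening: 0.368
finger_force: 15.0
t 14.55 tool [ 0.5037 -0.2659  0.3427] yaw 13.9 rel mouth (mm) [ 22.7 107.8] F [ 0.3  1.6 -0. ] open 0.368
```

```bash
python3 -m pendant '[{"claw":0.1,"dx":5,"dy":-45,"dz":0,"twist":0},{"claw":0.1,"dx":10,"dy":-90,"dz":0,"twist":0},{"claw":0.1,"dx":12,"dy":-123,"dz":-20,"twist":0},{"claw":0.1,"dx":12,"dy":-123,"dz":-65,"twist":0},{"claw":0.1,"dx":12,"dy":-123,"dz":-110,"twist":0},{"claw":0.1,"dx":12,"dy":-123,"dz":-150,"twist":0},{"claw":0.1,"dx":12,"dy":-123,"dz":-150,"twist":0}]' && python3 hop.py wrist:w7
```

```text
clock: 15.25
tool_pos: [0.5123, -0.3853, 0.1868]
eef_rot: [0.993, 0.122, -0.004, -0.004]
contact_force: [-0.8, 0.4, -0.3]
opening: 0.37
finger_force: 15.0
t 15.25 tool [ 0.5123 -0.3853  0.1868] yaw 14.0 rel mouth (mm) [  2.9 -10.3] F [-0.8  0.4 -0.3] open 0.37
```

View pics/w7.png

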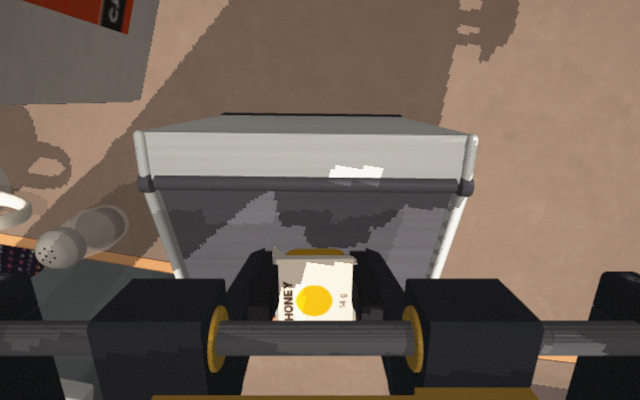

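The second tub is held over the middle of the mouth, at (315,290) between the rims at columns 150 and 465. Pressing in and releasing the same way.

```bash
python3 -m pendant '[{"claw":0.1,"dx":2,"dy":-2,"dz":-20,"twist":0},{"claw":0.1,"dx":2,"dy":-2,"dz":-40,"twist":0},{"claw":0.1,"dx":2,"dy":-2,"dz":-55,"twist":0},{"claw":0.1,"dx":2,"dy":-2,"dz":-66,"twist":0},{"claw":0.1,"dx":3,"dy":-2,"dz":-74,"twist":0},{"claw":0.1,"dx":6,"dy":-2,"dz":-76,"twist":0},{"claw":0.1,"dx":9,"dy":-2,"dz":-76,"twist":0},{"claw":0.1,"dx":9,"dy":-2,"dz":-76,"twist":0}]' && python3 hop.py
```

```text
clock: 16.1
tool_pos: [0.5252, -0.3903, 0.1167]
eef_rot: [0.993, 0.121, 0.0, 0.001]
contact_force: [-3.8, 0.4, 5.5]
opening: 0.372
finger_force: 17.8
t 16.1 tool [ 0.5252 -0.3903  0.1167] yaw 13.9 rel mouth (mm) [ 14.3 -18.1] F [-3.8  0.4  5.5] open 0.372
```

```bash
python3 -m pendant '[{"claw":0.1,"dx":0,"dy":0,"dz":-4,"twist":0},{"claw":0.5,"dx":0,"dy":0,"dz":-4,"twist":0},{"claw":0.65,"dx":2,"dy":0,"dz":-5,"twist":0},{"claw":0.7,"dx":4,"dy":1,"dz":-5,"twist":0},{"claw":0.7,"dx":5,"dy":1,"dz":-6,"twist":0},{"claw":0.7,"dx":5,"dy":1,"dz":-6,"twist":0},{"claw":0.7,"dx":5,"dy":1,"dz":-6,"twist":0},{"claw":0.7,"dx":5,"dy":1,"dz":-6,"twist":0}]' && python3 hop.py scene:s8 wrist:w8
python3 - <<'E'
import cv2,numpy as np
a=cv2.imread("pics/s8.png")[110:210,330:430]; b=cv2.imread("pics/w8.png")
cv2.imwrite("pics/c8.png",np.hstack([cv2.resize(a,(400,400),interpolation=2),b[:, 120:520]]))
E
```

```text
clock: 16.9
tool_pos: [0.5287, -0.3875, 0.109]
eef_rot: [0.993, 0.121, -0.001, -0.001]
contact_force: [-6.1, 2.4, 1.8]
opening: 0.701
finger_force: 2.5
t 16.9 tool [ 0.5287 -0.3875  0.109 ] yaw 13.9 rel mouth (mm) [ 18.4 -16.3] F [-6.1  2.4  1.8] open 0.701
```

View pics/c8.png

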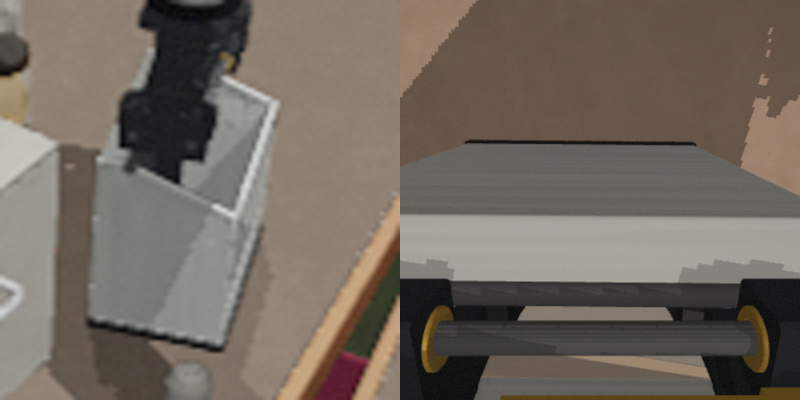

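The second tub has dropped from between the fingers. Withdrawing and checking.

```bash
python3 -m pendant '[{"claw":0.6,"dx":0,"dy":4,"dz":0,"twist":0},{"claw":0.6,"dx":-4,"dy":6,"dz":15,"twist":0},{"claw":0.6,"dx":-8,"dy":8,"dz":40,"twist":0},{"claw":0.6,"dx":-10,"dy":10,"dz":80,"twist":0},{"claw":0.6,"dx":-20,"dy":10,"dz":130,"twist":0},{"claw":0.6,"dx":-40,"dy":10,"dz":180,"twist":0.0},{"claw":0.6,"dx":-60,"dy":10,"dz":220,"twist":0},{"claw":0.6,"dx":-80,"dy":10,"dz":250,"twist":0}]' && python3 -m pendant '[{"claw":0.6,"dx":-20,"dy":40,"dz":10,"twist":0},{"claw":0.6,"dx":-40,"dy":80,"dz":10,"twist":0},{"claw":0.6,"dx":-40,"dy":120,"dz":10,"twist":0},{"claw":0.6,"dx":-40,"dy":120,"dz":10,"twist":0},{"claw":0.6,"dx":-40,"dy":120,"dz":10,"twist":0},{"claw":0.6,"dx":-40,"dy":120,"dz":10,"twist":0}]' && python3 hop.py scene:s9 wrist:w9 top:t9
python3 - <<'E'
import cv2,numpy as np
a=cv2.imread("pics/s9.png")[90:390,150:450]; b=cv2.imread("pics/w9.png")
cv2.imwrite("pics/c9.png",np.hstack([cv2.resize(a,(400,400),interpolation=2),b[:, 240:]]))
E
```

```text
clock: 17.8
tool_pos: [0.452, -0.3784, 0.3639]
eef_rot: [0.993, 0.122, 0.004, 0.002]
contact_force: [-0.8, -0.7, -0.0]
opening: 0.599
finger_force: 0.0
clock: 18.4
tool_pos: [0.4109, -0.2597, 0.3698]
eef_rot: [0.993, 0.121, 0.001, 0.001]
contact_force: [-0.3, 0.4, -0.5]
opening: 0.599
finger_force: 0.0
t 18.4 tool [ 0.4109 -0.2597  0.3698] yaw 13.9 rel mouth (mm) [-66.  135.6] F [-0.3  0.4 -0.5] open 0.599
```

View pics/c9.png

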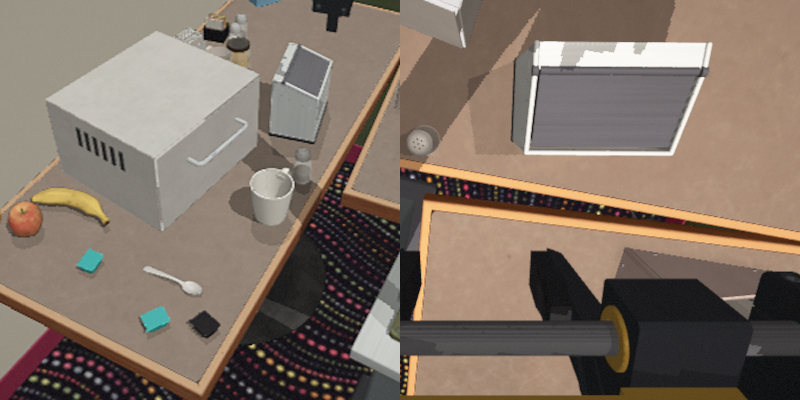

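The flap is shut at (620,110), both white tubs are gone from the table, and the spoon, mug, salt and decoys are where they were. Handing in.

```bash
python3 -c "
from plant import r
print(r.finish_job())"
```

```text
the job is handed in; nothing more can be done
None
```

I loaded both jam tubs into the hopper and the flap sprang shut; nothing else on the table looks moved, and I handed the job in at about 18 s of robot time. I did not look through the front window, so how the tubs lie inside is not confirmed.

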